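# Change over the sample tube in the field rack

## Robot

A 7-joint arm with a two-finger parallel gripper is mounted at the origin on the work surface. World frame = base frame: x ahead of the robot, y to its left, z up, the work surface at z = 0. Lengths are in m, angles in rad, forces in N, time in s.
With the tool pointing down it reaches from about 0.4 to 0.85 m from the base axis. Payload 10.4 kg.
Tool frame: the origin (TCP) lies on the centre line of the jaws, within the pads' length; the fingertips stand 8 mm ahead of it and the grasp point (between the pads) lies 11 mm behind it; y points along the fingers, z is the direction in which the jaws open and shut, and the axes are right-handed (so a half turn about y gives the same grasp; the last joint's range is limited). The gripper opens to 87 mm and grips with 3 to 60 N. Pads are 19 mm wide; open, the fingers measure 117 mm over their backs; the gripper's body (75 mm by 190 mm) begins 51 mm behind the grasp point.
Start: joints at [1.263, 0.332, -0.065, 1.46, 0.022, 1.35, -0.088], TCP at [0.176, -0.6, 0.231] pointing down, gripper open.
Joint ranges: [-2.6, 2.6], [-0.5, 2.12], [-1.47, 1.34], [0.16, 2.42], [-1.27, 4.41], [0.06, 2.06], [-2.6, 2.6]. Speed limits (rad/s): [2.22, 2.22, 2.79, 2.79, 3.14, 3.14, 3.14].

## Interface

Orientations are given as a unit quaternion [w, x, y, z].
In Python, from bench import telemetry, cams, env gives the robot as it stands.
- The arm moves only by the shell command python3 -m jog 'ROWS' [FORCE]. ROWS is JSON, a list of rows, each an object with "dp": the shift along the tool's x, y, z in mm, a list of three; "yaw": the turn about the tool's y in degrees; "claw": the finger opening in mm, from 0 to 87. In form: [{"dp": [dx, dy, dz], "yaw": yaw, "claw": claw}, ...]. A call has 1 to 12 rows; each row is the pose to reach, as a shift and turn from the pose commanded when the call began, along the tool's axes at that moment; what a row does not reach only later rows make up. A row lasts 1/8 s, in which the tool goes at most 62.5 mm and 10.7 degrees, less where a joint would pass 70% of its speed; a pose out of reach is approached as far as the arm can. A call with a gripper value outside its range is refused whole. The fingers move at their own pace and stop on an object; FORCE is the grip in N (left out, the last holds). Time passes only in rows, so rows that repeat a pose let the fingers close. It gives the time, the measured TCP pose, the force and the opening at its end, in the units of the state.
- telemetry.sense(): the state, without advancing time (a new reading comes with each control period).
- cams.snapshot(name): name is "side" or "top"; returns (picture, depth): 420x560x3 uint8, red, green, blue; 420x560 float32, m along the optical axis (not along the pixel's ray), 0 where there is no reading.
- cams.calibration(name): a dict with "vfov" (degrees; the focal length in pixels is half the picture's height over the tangent of half this angle, whatever the lens; pixels are square), "cx", "cy" (the principal point, pixels), "origin" and "attitude" of the camera in the world. Camera axes: x right, y up, looking along -z (the intrinsics and any distortion apply to the point x, -y, -z); pixel columns grow to the right and rows downward; lengths in m; the calibration is good to about 2 mm. A picture is of the moment at which its call begins. calibration takes no time and is no camera call.
- env.job_done(): hands the job in, once; it reports no verdict.
The state is a dict: "time_s": time; "q": joint angles; "joint_vel": joint speeds; "tau": joint torques, N m; "eef_pos": TCP position; "orientation": TCP orientation; "wrist_force": force on the tool from outside, world axes, zero at the start; "moment": the same for the moment, N m; "grip_width": opening from 0.0 (shut) to 1.0 (fully open).
Only numpy, scipy, OpenCV 4.12 (cv2) and the standard library are available. Lean on these libraries where they do the work, as an engineer would, in place of code of your own. Each camera call takes 0.05 s, during which the arm holds its last target.

## Task

First draw the used red-capped sample tube out of the blue rack and lower it into the steel bowl; don't drop it. Then unhook the fresh blue-capped tube from its stand, lifting its eye clear above the hook's tip before drawing it away and without forcing it, and seat it upright and fully down in the rack hole you emptied. Leave the two black-capped tubes in the rack, and the cup, lantern and torch where they are, and let go of everything.

Things in the scene. Friction and masses are not known exactly. Their poses are not given: they have to be found in the camera images.
- rack: Blue plastic tube rack, a block 85 mm (x) by 240 mm (y) by 65 mm high, fixed to the lid. Origin: centre of its underside; the row of three holes runs along its y. It stands at any yaw within about 0.4 rad.
- rack_hole0 (a point): Centre of the mouth of rack hole 0, on the rack's top face, at rack y = -75 mm. Round, 34 mm diameter with a 3 mm chamfer, 57 mm deep (its floor is 8 mm above the lid). At the start every hole holds a tube: one red-capped and two black-capped, in any order.
- rack_hole1 (a point): Centre of the mouth of rack hole 1, on the rack's top face, at rack y = 0 mm. Round, 34 mm diameter with a 3 mm chamfer, 57 mm deep (its floor is 8 mm above the lid). At the start every hole holds a tube: one red-capped and two black-capped, in any order.
- rack_hole2 (a point): Centre of the mouth of rack hole 2, on the rack's top face, at rack y = 75 mm. Round, 34 mm diameter with a 3 mm chamfer, 57 mm deep (its floor is 8 mm above the lid). At the start every hole holds a tube: one red-capped and two black-capped, in any order.
- used_tube: Used sample tube: white plastic, red cap, standing in one of the rack's holes. Body 30 mm diameter, foot tapering to 18 mm over the lowest 12 mm; cap 34 mm diameter, from 110 to 140 mm above the foot; 140 mm long in all. Origin: centre of the foot; z from foot to cap. About 80 g.
- used_mid (a point): Point on the used tube's axis, 70 mm above its foot (half length).
- spare_a: White sample tube with a black cap, standing in the rack; stays there. Body 30 mm diameter, foot tapering to 18 mm over the lowest 12 mm; cap 34 mm diameter, from 110 to 140 mm above the foot; 140 mm long in all. Origin: centre of the foot; z from foot to cap. About 80 g.
- spare_b: Second white sample tube with a black cap, standing in the rack; stays there. Body 30 mm diameter, foot tapering to 18 mm over the lowest 12 mm; cap 34 mm diameter, from 110 to 140 mm above the foot; 140 mm long in all. Origin: centre of the foot; z from foot to cap. About 80 g.
- fresh_tube: Fresh sample tube: white plastic, blue cap, hanging upright by an eye on the stand's hook, foot 40 mm above the lid. Body 30 mm diameter, foot tapering to 18 mm over the lowest 12 mm; cap 34 mm diameter, from 110 to 140 mm above the foot; 140 mm long in all. Origin: centre of the foot; z from foot to cap. About 80 g.
- fresh_eye (a point): Middle of the fresh tube's eye: a flat blue loop, 27 mm wide, 6 mm thick, on a 37 mm collar 93 to 99 mm above the foot, reaching out 44 mm from the axis along the tube's own +x. Its opening, 15 mm wide, spans 18.5 to 38 mm from the axis; the hook's prong passes up through it.
- hook_stand: Steel hook stand fixed to the lid. Origin on the lid under the upturned prong; base plate spans x -55 to +95 mm, y +-55 mm. Post (18 mm thick, 147 mm high) at x = +55 mm; an arm, top 133 mm high, runs from it to the prong. The tube hangs on the -x side, axis at x = -34.5 mm, eye towards +x, its back on a rubber pad 68 mm high.
- hook_tip (a point): Top of the upturned prong (7 mm thick), 173 mm above the lid and 40 mm above the arm on which the eye rests. To unhook: up more than 40 mm, then away along the stand's -x.
- bowl: Stainless steel bowl, loose, 176 mm across the rim, 65 mm high, wall 3 mm, inner floor about 5 mm above its underside. Origin: centre of its underside, z up. About 0.4 kg. A tube lowered in and let go stands or leans against the rim.
- cup: White ceramic cup standing upside down, 80 mm across the mouth, 85 mm high. Origin: centre of its base, which is on top; bystander.
- lantern: White plastic camp lantern, 110 mm diameter, about 195 mm high with its bail. Origin: centre of its underside; bystander.
- torch: Yellow plastic torch lying along its own x, 165 mm long, 54 mm high. Origin: on the lid below its middle; bystander.
There are look-alikes about, which are no part of the job. What is shaped like the fresh_tube but green or pink is not meant.

How it is judged:
On the way, in this order (a step that is already met when the one before it is completed fails the run):
1. the used red-capped tube is in the bowl, let go and at rest (horizontal distance between used_mid and bowl below 0.075 m and contact force between used_tube and bowl above 0.1 N and linear speed of used_tube below 0.03 m/s and angle between bowl's own z axis and vertical below 0.15 rad and contact force between the fingers and used_tube below 0.01 N), for 0.2 s.
2. the fresh blue-capped tube is off the hook, away from the stand (horizontal distance between fresh_tube and hook_tip above 0.1 m), for 0.1 s.
3. the fresh tube stands fully down in the emptied hole, let go ((horizontal distance between fresh_tube and rack_hole0 below 0.008 m or horizontal distance between fresh_tube and rack_hole1 below 0.008 m or horizontal distance between fresh_tube and rack_hole2 below 0.008 m) and z of fresh_tube in the frame of rack below 0.013 m and angle between fresh_tube's own z axis and vertical below 0.12 rad and linear speed of fresh_tube below 0.02 m/s and contact force between the fingers and fresh_tube below 0.01 N), for 0.2 s.
At the end, for the whole second after the job is handed in: Red-capped tube rests in the upright bowl, middle within 75 mm of its axis; blue-capped tube stands in a rack hole, foot within 8 mm of centre and 5 mm of the floor, tilt under 0.12 rad; both released, still; black-capped tubes seated as before; cup, lantern, torch within 30 mm of their start (all of step 1 and all of step 3 and z of each of spare_a, spare_b in the frame of rack below 0.013 m and angle between each of spare_a, spare_b's own z axis and vertical below 0.12 rad and distance of each of spare_a, spare_b from where it was at the start of the episode below 0.02 m and distance of each of cup, lantern, torch from where it was at the start of the episode below 0.03 m); the robot touches nothing.
It fails at once if the red-capped tube is dropped: falls free of the fingers faster than 1.0 m/s (linear speed of used_tube above 1 m/s and contact force between the fingers and used_tube below 0.05 N).
It fails at once if the blue-capped tube is dropped: falls free of the fingers faster than 1.0 m/s (linear speed of fresh_tube above 1 m/s and contact force between the fingers and fresh_tube below 0.05 N).
It fails at once if the fresh tube is forced against the hook stand (over 30 N) (contact force between fresh_tube and hook_stand above 30 N).
It fails at once if a black-capped tube is pulled up out of its place (more than 25 mm) (distance of any of spare_a, spare_b from where it was at the start of the episode above 0.025 m).
It fails at once if the cup, lantern or torch is shifted by more than 30 mm (distance of any of cup, lantern, torch from where it was at the start of the episode above 0.03 m).
It also fails if it takes over 66 s, if anything falls off the work surface, if the arm or the gripper's body presses on something with over 40 N, if the wrist force passes 120 N, or if a joint passes its speed limit or range.

## Working session

There is one attempt and no reset: what is moved stays moved. The work goes in short steps, Python scripts to look and compute and a shell command to move; the robot and the scene stay as the last step left them, time stands still between calls to the robot, and variables do not carry over. Pictures are saved under pics/ and viewed, and the job is handed in when it is done.

```bash
ls; mkdir -p pics
python3 - <<'E'
from bench import telemetry,cams
import cv2,numpy as np
print(telemetry.sense())
for n in ("side","top"):
    c=cams.calibration(n);print(n,c)
    p,d=cams.snapshot(n)
    cv2.imwrite(f"pics/{n}0.png",p[:,:,::-1]);np.savez(f"pics/{n}0.npz",p=p,d=d)
    print((d>0).mean())
E
```

```text
pics
{'time_s': 0.0, 'q': array([ 1.26339835,  0.33287709, -0.06469377,  1.46093065,  0.02161179,
        1.34990605, -0.08847292]), 'joint_vel': array([ 0.00101552,  0.00163832, -0.00045254,  0.00143408, -0.00084876,
       -0.0018077 , -0.00214563]), 'tau': array([-4.22474386e-04, -6.23259187e+01,  2.41184863e-02, -3.89897954e+01,
       -6.14161673e-02,  3.97941610e-02,  1.21101298e-04]), 'eef_pos': array([ 0.17548457, -0.59946877,  0.22975576]), 'orientation': array([ 0.10026767, -0.10046614,  0.70044134, -0.69945327]), 'wrist_force': array([-0.73401079,  0.63318859, -1.08043888]), 'moment': array([-0.01822622, -0.01844038, -0.00975807]), 'grip_width': 0.99689961334092}
side {'vfov': 44.7796039177448, 'cx': 275.7394641616564, 'cy': 210.18921895819514, 'origin': array([0.20754453, 0.8851987 , 0.84680718]), 'attitude': array([-0.16662659, -0.08903168,  0.42204058,  0.88667395])}
0.9958333333333333
top {'vfov': 54.881497171224865, 'cx': 271.1542960598878, 'cy': 211.7953245588284, 'origin': array([0.39250394, 0.05245387, 1.26905208]), 'attitude': array([ 0.7072571 ,  0.05801536, -0.06258384, -0.70178691])}
0.9958163265306123
```

View pics/side0.png

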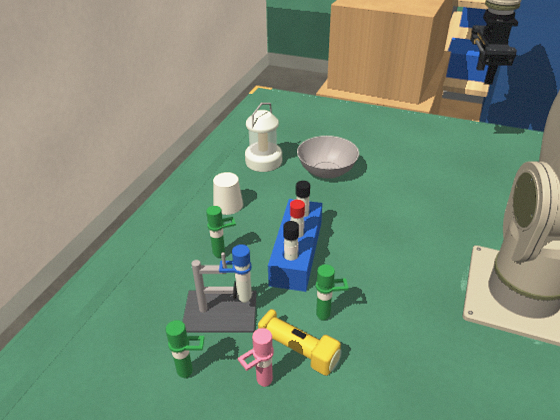

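View pics/top0.png

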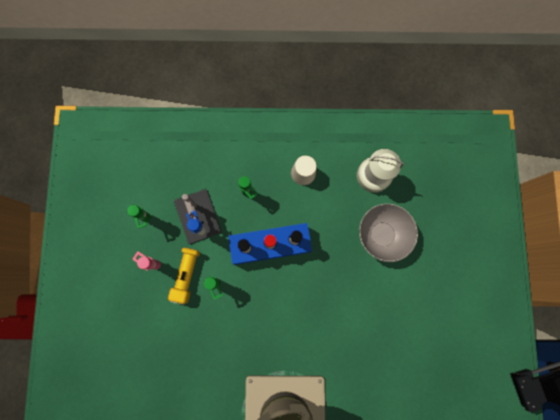

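The side view shows the red cap at (297,208) in the middle hole, black caps at (303,188) and (291,230), the blue cap on the stand at (241,257) and the bowl at (328,158). In the top view red is at (270,241), blue at (194,223) and the bowl at (389,233). Next I'll turn these into positions.

```bash
cat > h.py <<'E'
import numpy as np,cv2
from scipy.spatial.transform import Rotation as R
from bench import telemetry,cams
def cal(n):
    c=cams.calibration(n);q=c["attitude"];f=210/np.tan(np.radians(c["vfov"])/2)
    return f,c["cx"],c["cy"],np.array(c["origin"]),R.from_quat([q[1],q[2],q[3],q[0]]).as_matrix()
def ray(n,u,v):
    f,cx,cy,o,M=cal(n);u=np.asarray(u,float);v=np.asarray(v,float)
    d=np.stack([(u-cx)/f,-(v-cy)/f,-np.ones_like(u)],-1)
    return o,d@M.T
def pts(n,D,mask):
    v,u=np.nonzero(mask&(D>0));o,d=ray(n,u,v);return o+d*D[v,u][:,None]
def plane(n,u,v,z):
    o,d=ray(n,u,v);return o+d*((z-o[2])/d[...,2])[...,None]
def cross(u1,v1,u2,v2):
    o1,d1=ray("side",u1,v1);o2,d2=ray("top",u2,v2)
    A=np.stack([d1,-d2],1);t=np.linalg.lstsq(A,o2-o1,rcond=None)[0]
    a=o1+d1*t[0];b=o2+d2*t[1];return (a+b)/2,np.linalg.norm(a-b)
def blobs(p,name,minarea=15):
    hsv=cv2.cvtColor(p,cv2.COLOR_RGB2HSV);h,s,v=[hsv[...,i].astype(int) for i in range(3)]
    m={"red":((h<6)|(h>174))&(s>180)&(v>90),"blue":(h>105)&(h<125)&(s>150)&(v>60),
       "black":(v<45)&(s<160),"yellow":(h>18)&(h<32)&(s>150)&(v>120),"green":(h>50)&(h<70)&(s>200)&(v>60)}[name].astype(np.uint8)
    n,L,st,ce=cv2.connectedComponentsWithStats(m)
    return [(L==i,ce[i],st[i]) for i in range(1,n) if st[i,4]>=minarea]
E
python3 - <<'E'
from h import *
np.set_printoptions(precision=4,suppress=True)
for n in ("side","top"):
    z=np.load(f"pics/{n}0.npz");p,D=z["p"],z["d"]
    g=pts(n,D,np.ones_like(D,bool)); 
    X=g.reshape(-1,3); s=(abs(X[:,0]-.45)<.3)&(abs(X[:,1])<.4); print(n,"lid z",np.percentile(X[s,2],[5,25,50,75,95]))
    for c in("red","blue","black","yellow"):
        for m,ce,st in blobs(p,c):
            P=pts(n,D,m)
            if abs(np.median(P[:,0])-.4)>.5 or abs(np.median(P[:,1]))>.5: continue
            top=P[P[:,2]>np.percentile(P[:,2],95)-.006]
            print(n,c,ce,st,np.median(P,0),"z",np.percentile(P[:,2],[2,98]),"top",top.mean(0))
E
```

```text
side lid z [-0.0023 -0.0005  0.0009  0.0071  0.1153]
side red [296.9577 208.277 ] [291 200  14  18 213] [0.5011 0.0576 0.146 ] z [0.124  0.1504] top [0.5029 0.0505 0.1477]
side blue [295.2869 252.5965] [ 268  199   54   93 2461] [0.4827 0.1287 0.0638] z [0.0065 0.0681] top [0.4937 0.0762 0.066 ]
side blue [238.0346 258.7516] [220 244  31  30 463] [0.5427 0.2681 0.1694] z [0.1355 0.1818] top [0.542  0.2604 0.1798]
side black [303.194  191.0448] [297 182  13  16 134] [ 0.5102 -0.0131  0.1379] z [0.1241 0.1493] top [ 0.5113 -0.0176  0.1466]
side black [290.4121 232.2727] [284 221  15  19 165] [0.487  0.1349 0.14  ] z [0.1221 0.1497] top [0.4904 0.1283 0.1472]
side black [235.     292.0769] [234 283   3  16  26] [0.555  0.2727 0.0721] z [0.0346 0.0802] top [0.5569 0.268  0.0775]
side black [301.4444 334.1667] [297 331   9   7  18] [0.3999 0.3065 0.0513] z [0.049  0.0537] top [0.4002 0.3072 0.0513]
side yellow [302.1122 341.7506] [ 258  309   82   66 1764] [0.385  0.3159 0.0451] z [0.0122 0.0561] top [0.3627 0.3187 0.0533]
top lid z [-0.0044 -0.0017  0.0003  0.0031  0.0679]
top red [269.7
[... 387 characters left out ...]
26  33 264] [0.5823 0.237  0.0076] z [-0.0017  0.0143] top [0.5808 0.2397 0.0092]
top black [296.1828 236.7527] [291 231  11  12  93] [ 0.5154 -0.024   0.1474] z [0.1283 0.1516] top [ 0.5171 -0.0248  0.1478]
top black [243.5556 245.0889] [239 240  11  11  90] [0.4917 0.122  0.1474] z [0.1423 0.1516] top [0.4921 0.1219 0.1481]
top black [297.6607 399.0357] [288 394  20  15  56] [ 0.0693 -0.0336  0.0582] z [0.0393 0.0818] top [ 0.0653 -0.0396  0.0786]
top black [288.8857 417.1048] [274 414  27   6 105] [ 0.0765 -0.0011  0.2398] z [0.2178 0.2739] top [ 0.0816 -0.0157  0.269 ]
top yellow [182.5881 276.5724] [168 248  30  56 704] [0.398  0.3064 0.046 ] z [0.0014 0.0572] top [0.3645 0.3157 0.0536]
```

Run:
```python
from h import *
np.set_printoptions(precision=4,suppress=True)
for n in ("side","top"):
    z=np.load(f"pics/{n}0.npz");p,D=z["p"],z["d"]
    vv,uu=np.indices(D.shape);o,d=ray(n,uu,vv);W=o+d*D[...,None]
    hsv=cv2.cvtColor(p,cv2.COLOR_RGB2HSV)
    def box(x0,x1,y0,y1,z0,z1): return (W[...,0]>x0)&(W[...,0]<x1)&(W[...,1]>y0)&(W[...,1]<y1)&(W[...,2]>z0)&(W[...,2]<z1)
    m=box(.38,.7,-.42,-.12,.055,.08)&(hsv[...,1]<90); P=W[m]
    A=np.c_[2*P[:,:2],np.ones(len(P))];s=np.linalg.lstsq(A,(P[:,:2]**2).sum(1),rcond=None)[0]
    print(n,"bowl rim",m.sum(),s[:2],np.sqrt(s[2]+s[0]**2+s[1]**2),P.min(0),P.max(0))
    m=box(.45,.95,-.42,.0,.09,.3); P=W[m]; print(" lantern-ish",m.sum(),P.min(0),P.max(0))
    # stand: grey, non-blue, non-green
    sat=hsv[...,1]<110
    for a,b in((.003,.02),(.12,.135),(.138,.155),(.155,.18)):
        m=box(.5,.72,.17,.36,a,b)&sat; P=W[m]
        if len(P)>3: print(" stand",a,m.sum(),P.mean(0),P.min(0),P.max(0))
    for m,ce,st in blobs(p,"green",30):
        P=W[m&(D>0)]; t=P[P[:,2]>np.percentile(P[:,2],95)-.006];print(" green",st[:2],t.mean(0))
    c=p[170:275,130:350] if n=="top" else p[170:400,160:340]
    cv2.imwrite(f"pics/{n}0z.png",cv2.resize(c[:,:,::-1],None,fx=3.4 if n=="top" else 2.6,fy=3.4 if n=="top" else 2.6,interpolation=cv2.INTER_CUBIC))
```

```text
side bowl rim 517 [ 0.5661 -0.2985] 0.09392084611330907 [ 0.4541 -0.3968  0.055 ] [ 0.6999 -0.2158  0.0796]
 lantern-ish 1177 [ 0.4998 -0.3325  0.09  ] [ 0.7733 -0.0064  0.1955]
 stand 0.003 2584 [0.5898 0.2872 0.0078] [0.5018 0.1711 0.003 ] [0.7196 0.3596 0.0196]
 stand 0.12 247 [0.5896 0.2824 0.1292] [0.5246 0.2559 0.12  ] [0.6325 0.3002 0.135 ]
 stand 0.138 161 [0.5832 0.2801 0.1453] [0.5258 0.247  0.1384] [0.6351 0.301  0.1547]
 stand 0.155 29 [0.5737 0.2725 0.1661] [0.5579 0.2662 0.1575] [0.5779 0.2762 0.1733]
top bowl rim 404 [ 0.5594 -0.3022] 0.09039201182088426 [ 0.4579 -0.3947  0.0551] [ 0.6992 -0.2209  0.0796]
 lantern-ish 976 [ 0.5031 -0.3277  0.0905] [ 0.7779 -0.0099  0.195 ]
 stand 0.003 1181 [0.5974 0.2732 0.008 ] [0.509  0.2021 0.0031] [0.6826 0.3538 0.0187]
 stand 0.12 74 [0.6003 0.2785 0.1318] [0.5287 0.2408 0.1225] [0.6292 0.2928 0.1349]
 stand 0.138 42 [0.6147 0.2829 0.1452] [0.5365 0.2401 0.1382] [0.6356 0.2985 0.1525]
 stand 0.155 7 [0.5749 0.2685 0.1697] [0.5617 0.259  0.1555] [0.5794 0.2716 0.1781]
```

View pics/top0z.png

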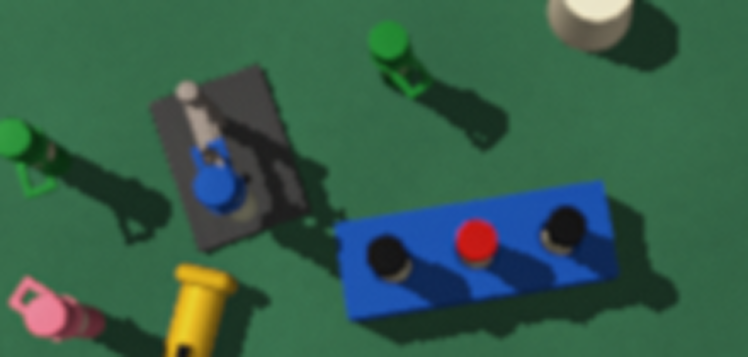

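View pics/side0z.png

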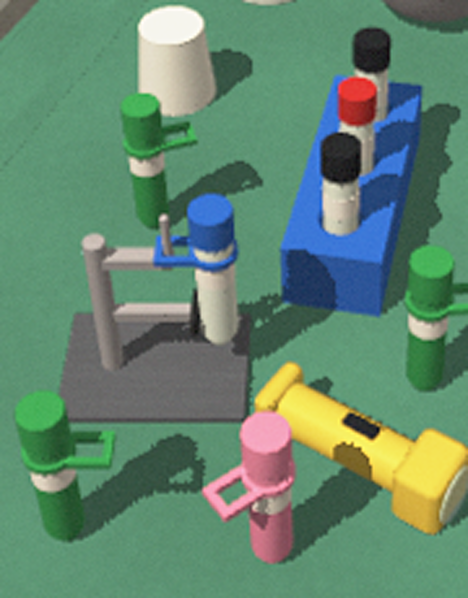

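The zooms show the prong tip at about (192,216), the post top at (185,197) and the blue cap at (194,224) in the top view. The torch lies on the robot's side of the stand. I'll refine the stand's axis, the bowl centre, the lantern and the rack.

Run:
```python
from h import *
np.set_printoptions(precision=4,suppress=True)
z=np.load("pics/top0.npz");p,D=z["p"],z["d"]
post=plane("top",185,197.1,.147);tip=plane("top",192.1,216.2,.173);cap=plane("top",193.7,225,.18)
print("post",post,"tip",tip,"cap",cap)
print("post x",cross(199,266,185,197.1),"tip x",cross(160+165/2.6,170+217/2.6,192.1,216.2))
v=post-tip;print("yaw stand from post-tip",np.arctan2(v[1],v[0]),np.linalg.norm(v[:2])); v=post-cap;print("post-cap",np.arctan2(v[1],v[0]),np.linalg.norm(v[:2]))
# base plate: corners in zoom
for n,(u,w) in {"a":(150,103),"b":(260,66),"c":(311,212),"d":(203,252)}.items(): print(n,plane("top",130+u/3.4,170+w/3.4,.01))
# rack rim top face corners
hsv=cv2.cvtColor(p,cv2.COLOR_RGB2HSV).astype(int)
g=cv2.cvtColor(p,cv2.COLOR_RGB2HSV)
m=((hsv[...,1]<90)).astype(np.uint8);m[:195]=0;m[270:]=0;m[:,:350]=0;m[:,430:]=0
cs=max(cv2.findContours(m,0,2)[0],key=cv2.contourArea);e=cv2.fitEllipse(cs);print("bowl ell",e)
q=plane("top",cs[:,0,0].astype(float),cs[:,0,1].astype(float),.065);A=np.c_[2*q[:,:2],np.ones(len(q))];s=np.linalg.lstsq(A,(q[:,:2]**2).sum(1),rcond=None)[0];print("bowl",s[:2],np.sqrt(s[2]+s[0]**2+s[1]**2))
for n in("top","side"):
    z=np.load(f"pics/{n}0.npz");D=z["d"];vv,uu=np.indices(D.shape);o,d=ray(n,uu,vv);W=o+d*D[...,None]
    P=W[(W[...,2]>.06)&(W[...,2]<.072)&(abs(W[...,0]-.505)<.12)&(abs(W[...,1]-.05)<.2)];
    h=cv2.convexHull((P[:,:2]*1000).astype(np.float32));print("rack",cv2.minAreaRect(h))
    P=W[(W[...,2]>.08)&(W[...,0]>.55)&(W[...,0]<.8)&(W[...,1]>-.4)&(W[...,1]<-.15)];print("lantern",P.min(0),P.max(0))
    P=W[(W[...,2]>.02)&(W[...,0]>.58)&(W[...,0]<.8)&(W[...,1]>-.1)&(W[...,1]<.05)];print("cup",P.min(0),P.max(0))
```

```text
post [0.6262 0.2899 0.147 ] tip [0.5675 0.2626 0.173 ] cap [0.5422 0.256  0.18  ]
post x (array([0.6239, 0.2899, 0.1397]), np.float64(0.007828837148277033)) tip x (array([0.572 , 0.2652, 0.167 ]), np.float64(0.007504158414551052))
yaw stand from post-tip 0.43465407166918457 0.06470919198200988
post-cap 0.3837968949905442 0.09053991638994757
a [0.6441 0.3529 0.01  ]
b [0.6803 0.2517 0.01  ]
c [0.5431 0.2001 0.01  ]
d [0.5055 0.2978 0.01  ]
bowl ell ((388.1796569824219, 232.4271697998047), (57.528263092041016, 60.842891693115234), 132.6363983154297)
bowl [ 0.5414 -0.3062] 0.08910021549295334
rack ((504.643798828125, 85.7022476196289), (110.10977935791016, 323.3801574707031), 3.0268523693084717)
lantern [ 0.6864 -0.3277  0.0801] [ 0.7779 -0.2385  0.195 ]
cup [ 0.7035 -0.0926  0.02  ] [ 0.7709 -0.0201  0.0908]
rack ((491.75323486328125, 88.26904296875), (115.87834167480469, 333.6502990722656), 18.193111419677734)
lantern [ 0.6833 -0.3325  0.0804] [ 0.7733 -0.2342  0.1955]
cup [ 0.6998 -0.0945  0.02  ] [ 0.7699 -0.0149  0.0894]
```

```bash
cat > go.py <<'E'
import sys
from h import *
np.set_printoptions(precision=1,suppress=True)
def rot():
    q=telemetry.sense()["orientation"];return R.from_quat([q[1],q[2],q[3],q[0]]).as_matrix()
def delta(x,y,z,jaw=None):
    s=telemetry.sense();M=rot();dp=M.T@(np.array([x,y,z])-s["eef_pos"])*1000
    print("dp",dp,"len",np.linalg.norm(dp))
    a=np.arctan2(M[1,2],M[0,2]);print("jaw angle deg",np.degrees(a))
    if jaw is not None:
        t=(jaw-a+np.pi/2)%np.pi-np.pi/2
        # tool y points down -> yaw about tool y is negative world yaw
        print("yaw deg (about tool y)",np.degrees(t)*np.sign(M[2,1]))
    print(M.round(3).tolist(),"q",np.array(s["q"]).round(3),"t",round(s["time_s"],3),"p",np.array(s["eef_pos"]).round(4).tolist(),"grip",round(s["grip_width"]*87,1))
if __name__=="__main__": a=[float(x) for x in sys.argv[1:]];delta(*a)
E
python3 go.py 0.5042 0.049 0.20 0.169; python3 go.py 0.5042 0.049 0.128
```

```text
dp [-497.7   30.5 -530. ] len 727.66625868345
jaw angle deg -73.68129311832666
yaw deg (about tool y) -83.3642798560376
[[-0.96, -0.0, 0.281], [-0.281, 0.001, -0.96], [0.0, -1.0, -0.001]] q [ 1.3  0.3 -0.1  1.5  0.   1.4 -0.1] t 0.1 p [0.1755, -0.5995, 0.2298] grip 86.6
dp [-497.7  102.5 -529.9] len 734.1511514358122
jaw angle deg -73.68129311832666
[[-0.96, -0.0, 0.281], [-0.281, 0.001, -0.96], [0.0, -1.0, -0.001]] q [ 1.3  0.3 -0.1  1.5  0.   1.4 -0.1] t 0.1 p [0.1755, -0.5995, 0.2298] grip 86.6
```

```bash
python3 -m jog '[{"dp":[-20,0,-22],"yaw":-5,"claw":87},{"dp":[-60,0,-64],"yaw":-13,"claw":87},{"dp":[-102,0,-108],"yaw":-21,"claw":87},{"dp":[-144,0,-153],"yaw":-29,"claw":87},{"dp":[-186,0,-198],"yaw":-37,"claw":87},{"dp":[-228,0,-243],"yaw":-45,"claw":87},{"dp":[-270,4,-288],"yaw":-53,"claw":87},{"dp":[-312,8,-333],"yaw":-61,"claw":87},{"dp":[-354,12,-378],"yaw":-69,"claw":87},{"dp":[-396,16,-422],"yaw":-76,"claw":87},{"dp":[-438,22,-466],"yaw":-83.4,"claw":87},{"dp":[-476,30,-506],"yaw":-83.4,"claw":87}]' 15; python3 go.py 0.5042 0.049 0.128 0.169
```

```text
time_s: 1.6
eef_pos: [0.4909, 0.0215, 0.2005]
orientation: [0.541, -0.541, 0.455, -0.456]
wrist_force: [0.6, -0.0, -0.2]
grip_width: 0.999
dp [-24.9  72.5  17.8] len 78.71500302972464
jaw angle deg 9.836130009098364
yaw deg (about tool y) 0.15314327138744496
[[0.171, 0.001, 0.985], [-0.985, -0.0, 0.171], [0.0, -1.0, 0.001]] q [ 0.6  0.1 -0.8  1.8  0.1  1.2 -0. ] t 1.6 p [0.4909, 0.0215, 0.2005] grip 86.9
```

```bash
python3 -m jog '[{"dp":[-25,0,18],"yaw":0,"claw":87},{"dp":[-25,0,18],"yaw":0,"claw":87},{"dp":[-25,40,18],"yaw":0,"claw":87},{"dp":[-25,74,18],"yaw":0,"claw":87},{"dp":[-25,74,18],"yaw":0,"claw":87}]' 15; python3 go.py 0.5042 0.049 0.127 0.169
python3 - <<'E'
from h import *
for n in("side","top"):
    p,D=cams.snapshot(n);c=p[140:300,220:380] if n=="side" else p[160:300,190:350]
    cv2.imwrite(f"pics/{n}1.png",cv2.resize(c[:,:,::-1],None,fx=3.5,fy=3.5,interpolation=cv2.INTER_CUBIC))
E
```

```text
time_s: 2.22
eef_pos: [0.5019, 0.0458, 0.1246]
orientation: [-0.539, 0.541, -0.457, 0.455]
wrist_force: [-0.7, -0.2, 0.6]
grip_width: 0.999
dp [-2.8 -2.4  2.8] len 4.614974606541075
jaw angle deg 9.65859872309664
yaw deg (about tool y) -0.024388014614275633
[[0.168, -0.005, 0.986], [-0.986, -0.0, 0.168], [-0.0, -1.0, -0.005]] q [ 0.5  0.2 -0.8  1.9  0.2  1.1 -0.2] t 2.225 p [0.5019, 0.0458, 0.1246] grip 86.9
```

View pics/side1.png

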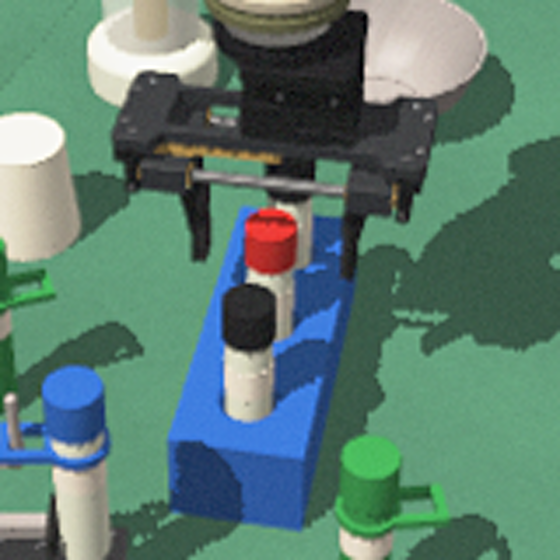

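The view shows the open jaws straddling the red cap (zoom 270,240) across the rack, clear of both black caps. I'll correct 3 mm and close.

```bash
python3 -m jog '[{"dp":[-2,0,2],"yaw":0,"claw":87},{"dp":[-2,0,2],"yaw":0,"claw":60},{"dp":[-2,0,2],"yaw":0,"claw":20},{"dp":[-2,0,2],"yaw":0,"claw":20},{"dp":[-2,0,2],"yaw":0,"claw":20},{"dp":[-2,0,2],"yaw":0,"claw":20}]' 15; python3 go.py 0.5042 0.049 0.127 0.169
```

```text
time_s: 3.08
eef_pos: [0.5054, 0.0495, 0.1265]
orientation: [-0.541, 0.541, -0.456, 0.456]
wrist_force: [0.2, -0.7, -0.7]
grip_width: 0.522
dp [ 0.3 -0.5 -1.3] len 1.405199633542567
jaw angle deg 9.716068307643704
yaw deg (about tool y) 0.03308156993279679
[[0.169, 0.0, 0.986], [-0.986, -0.0, 0.169], [0.0, -1.0, 0.0]] q [ 0.5  0.3 -0.8  1.9  0.2  1.1 -0.2] t 3.075 p [0.5054, 0.0495, 0.1265] grip 45.4
```

Still closing (45 mm); I'll keep going until it stops at about 34 mm.

```bash
python3 -m jog '[{"dp":[0,0,0],"yaw":0,"claw":20},{"dp":[0,0,0],"yaw":0,"claw":20},{"dp":[0,0,0],"yaw":0,"claw":20},{"dp":[0,0,0],"yaw":0,"claw":20}]' 20; python3 go.py 0.5054 0.0495 0.2865
```

```text
time_s: 3.58
eef_pos: [0.5054, 0.0495, 0.1265]
orientation: [-0.541, 0.541, -0.456, 0.456]
wrist_force: [-0.9, -0.4, -0.8]
grip_width: 0.387
dp [   0. -160.   -0.] len 159.980964911222
jaw angle deg 9.720432380021736
[[0.169, -0.0, 0.986], [-0.986, -0.0, 0.169], [0.0, -1.0, -0.0]] q [ 0.5  0.3 -0.8  1.9  0.2  1.1 -0.2] t 3.575 p [0.5054, 0.0495, 0.1265] grip 33.6
```

```bash
python3 -m jog '[{"dp":[0,-8,0],"yaw":0,"claw":20},{"dp":[0,-25,0],"yaw":0,"claw":20},{"dp":[0,-50,0],"yaw":0,"claw":20},{"dp":[0,-75,0],"yaw":0,"claw":20},{"dp":[0,-100,0],"yaw":0,"claw":20},{"dp":[0,-125,0],"yaw":0,"claw":20},{"dp":[0,-150,0],"yaw":0,"claw":20},{"dp":[0,-165,0],"yaw":0,"claw":20},{"dp":[0,-165,0],"yaw":0,"claw":20}]' 25; python3 go.py 0.5414 -0.306 0.2915
python3 - <<'E'
from h import *
for n in("side",):
    p,D=cams.snapshot(n);c=p[60:320,180:440]
    cv2.imwrite(f"pics/{n}2.png",cv2.resize(c[:,:,::-1],None,fx=2.2,fy=2.2,interpolation=cv2.INTER_CUBIC))
E
```

```text
time_s: 4.7
eef_pos: [0.5058, 0.0497, 0.2927]
orientation: [0.541, -0.54, 0.455, -0.456]
wrist_force: [-0.9, 0.0, 0.2]
grip_width: 0.383
dp [356.6   1.3 -25. ] len 357.459771266769
jaw angle deg 9.721390869402073
[[0.169, 0.002, 0.986], [-0.986, -0.0, 0.169], [0.001, -1.0, 0.002]] q [ 0.6  0.1 -0.8  1.6  0.1  1.4 -0.1] t 4.7 p [0.5058, 0.0497, 0.2927] grip 33.3
```

View pics/side2.png

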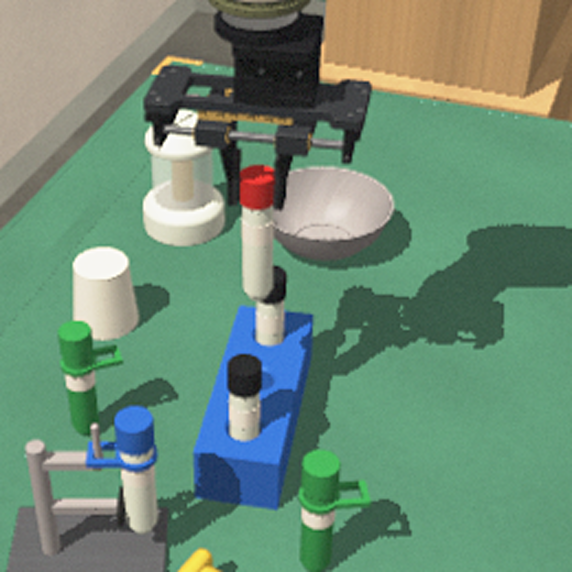

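The red tube hangs straight, its foot well above the black cap (zoom 265,290), and the two black-capped tubes are still seated. Next, over to the bowl.

```bash
python3 -m jog '[{"dp":[20,0,-1],"yaw":0,"claw":20},{"dp":[60,0,-4],"yaw":0,"claw":20},{"dp":[110,0,-8],"yaw":0,"claw":20},{"dp":[160,0,-11],"yaw":0,"claw":20},{"dp":[210,0,-15],"yaw":0,"claw":20},{"dp":[260,0,-18],"yaw":0,"claw":20},{"dp":[310,0,-22],"yaw":0,"claw":20},{"dp":[345,0,-24],"yaw":0,"claw":20},{"dp":[357,0,-25],"yaw":0,"claw":20},{"dp":[357,0,-25],"yaw":0,"claw":20}]' 25; python3 go.py 0.5414 -0.306 0.1235
python3 - <<'E'
from h import *
for n in("side","top"):
    p,D=cams.snapshot(n);c=p[60:220,250:410] if n=="side" else p[150:310,310:470]
    cv2.imwrite(f"pics/{n}3.png",cv2.resize(c[:,:,::-1],None,fx=3.5,fy=3.5,interpolation=cv2.INTER_CUBIC))
E
```

```text
time_s: 6.0
eef_pos: [0.5408, -0.3064, 0.2905]
orientation: [0.541, -0.54, 0.457, -0.455]
wrist_force: [0.1, 0.6, -0.7]
grip_width: 0.384
dp [ -0.1 167.    0.8] len 167.00168869618085
jaw angle deg 9.698966077117422
[[0.168, -0.001, 0.986], [-0.986, 0.001, 0.168], [-0.001, -1.0, -0.001]] q [ 0.9  0.4 -0.6  1.4  0.2  1.5  0.5] t 6.0 p [0.5408, -0.3064, 0.2905] grip 33.4
```

View pics/side3.png

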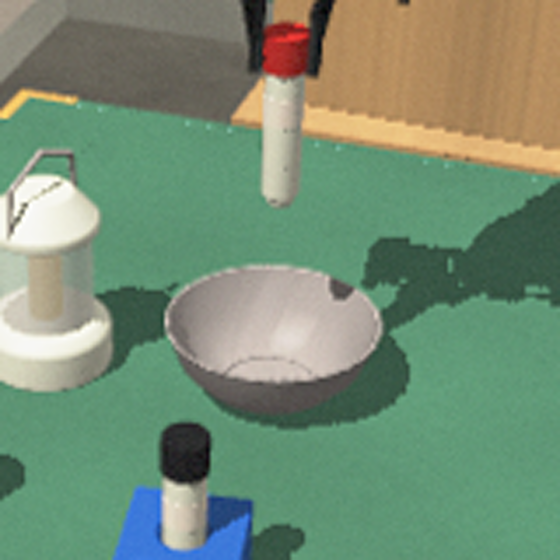

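View pics/top3.png

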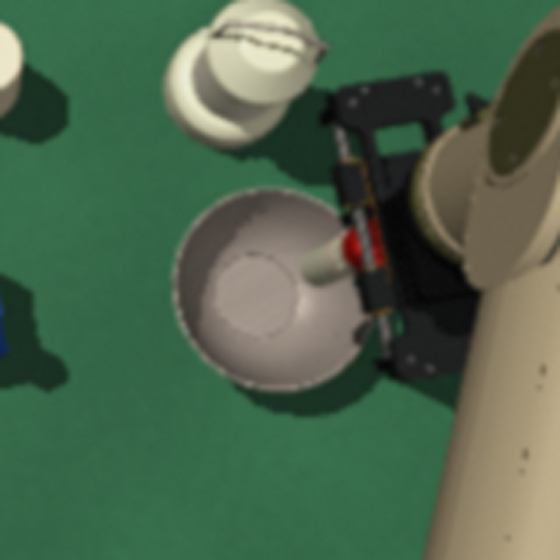

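The tube is above the bowl; the bowl's floor ring shows at top (383,234). I'll check that against the rim estimate and lower.

```bash
python3 -c "
from h import *
print(plane('top',310+257/3.5,150+293/3.5,.005))"
python3 -m jog '[{"dp":[0,20,0],"yaw":0,"claw":20},{"dp":[0,50,0],"yaw":0,"claw":20},{"dp":[0,80,0],"yaw":0,"claw":20},{"dp":[0,110,0],"yaw":0,"claw":20},{"dp":[0,135,0],"yaw":0,"claw":20},{"dp":[0,148,0],"yaw":0,"claw":20},{"dp":[0,153,0],"yaw":0,"claw":20},{"dp":[0,153,0],"yaw":0,"claw":20}]' 25; python3 go.py 0.5414 -0.306 0.1235
python3 - <<'E'
from h import *
for n in("side","top"):
    p,D=cams.snapshot(n);c=p[60:220,250:410] if n=="side" else p[150:310,310:470]
    cv2.imwrite(f"pics/{n}4.png",cv2.resize(c[:,:,::-1],None,fx=3.5,fy=3.5,interpolation=cv2.INTER_CUBIC))
E
```

```text
[ 0.54344259 -0.30896287  0.005     ]
time_s: 7.1
eef_pos: [0.5414, -0.3064, 0.1392]
orientation: [0.541, -0.541, 0.455, -0.456]
wrist_force: [0.4, 1.1, 0.1]
grip_width: 0.381
dp [-0.4 15.7  0. ] len 15.707170865959753
jaw angle deg 9.739657450919783
[[0.169, 0.001, 0.986], [-0.986, -0.0, 0.169], [0.0, -1.0, 0.001]] q [ 0.9  0.4 -0.5  1.6  0.2  1.2  0.4] t 7.1 p [0.5414, -0.3064, 0.1392] grip 33.1
```

View pics/side4.png

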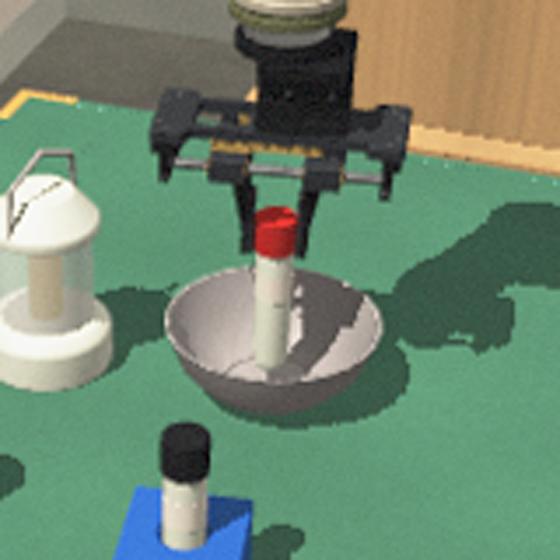

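The tube is centred over the bowl floor with its foot about 15 mm up. I'll lower the rest slowly and watch the wrist force.

```bash
python3 -m jog '[{"dp":[0,6,0],"yaw":0,"claw":20},{"dp":[0,12,0],"yaw":0,"claw":20},{"dp":[0,14,0],"yaw":0,"claw":20},{"dp":[0,15,0],"yaw":0,"claw":20},{"dp":[0,15,0],"yaw":0,"claw":20}]' 25
python3 -m jog '[{"dp":[0,1,0],"yaw":0,"claw":20},{"dp":[0,1,0],"yaw":0,"claw":20}]' 25
```

```text
time_s: 7.82
eef_pos: [0.5411, -0.3066, 0.1236]
orientation: [0.541, -0.541, 0.456, -0.456]
wrist_force: [-0.6, 1.4, -0.5]
grip_width: 0.381
time_s: 8.07
eef_pos: [0.5411, -0.3066, 0.1226]
orientation: [-0.541, 0.541, -0.456, 0.456]
wrist_force: [-0.2, -0.4, -1.1]
grip_width: 0.38
```

```bash
for i in 1 2; do :; done; python3 -m jog '[{"dp":[0,1,0],"yaw":0,"claw":20},{"dp":[0,1,0],"yaw":0,"claw":20}]'; python3 -m jog '[{"dp":[0,1,0],"yaw":0,"claw":20},{"dp":[0,1,0],"yaw":0,"claw":20}]'
```

```text
time_s: 8.32
eef_pos: [0.5414, -0.307, 0.1225]
orientation: [-0.54, 0.541, -0.455, 0.456]
wrist_force: [-1.2, 0.0, 4.9]
grip_width: 0.382
time_s: 8.57
eef_pos: [0.5417, -0.3073, 0.1224]
orientation: [-0.54, 0.541, -0.455, 0.457]
wrist_force: [-2.3, 1.0, 11.8]
grip_width: 0.384
```

Run:
```python
from h import *
p,D=cams.snapshot("side");c=p[60:220,250:410]
cv2.imwrite("pics/side5.png",cv2.resize(c[:,:,::-1],None,fx=3.5,fy=3.5,interpolation=cv2.INTER_CUBIC))
print(telemetry.sense()["wrist_force"])
```

```text
[-3.75788415 -0.11538673 12.35040531]
```

View pics/side5.png

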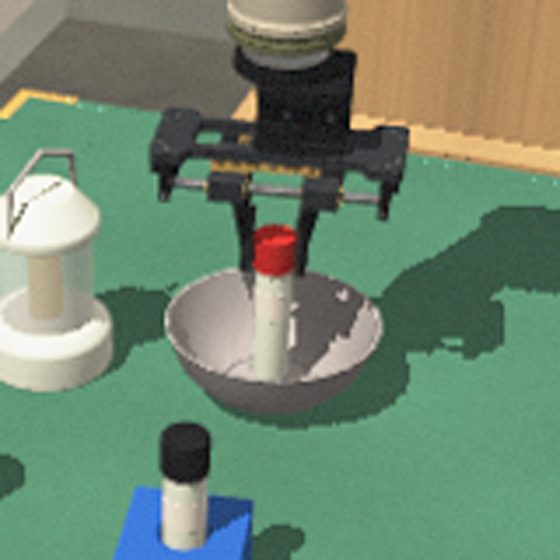

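The tube stands on the bowl floor (12 N contact). I'll ease off 2 mm and open.

```bash
python3 -m jog '[{"dp":[0,-2,0],"yaw":0,"claw":20},{"dp":[0,-2,0],"yaw":0,"claw":20},{"dp":[0,-2,0],"yaw":0,"claw":37},{"dp":[0,-2,0],"yaw":0,"claw":45},{"dp":[0,-2,0],"yaw":0,"claw":60},{"dp":[0,-2,0],"yaw":0,"claw":87},{"dp":[0,-2,0],"yaw":0,"claw":87},{"dp":[0,-2,0],"yaw":0,"claw":87},{"dp":[0,-2,0],"yaw":0,"claw":87}]' 3
python3 - <<'E'
from h import *
for n in("side","top"):
    p,D=cams.snapshot(n);c=p[60:220,250:410] if n=="side" else p[150:310,310:470]
    cv2.imwrite(f"pics/{n}6.png",cv2.resize(c[:,:,::-1],None,fx=3.5,fy=3.5,interpolation=cv2.INTER_CUBIC))
E
```

```text
time_s: 9.75
eef_pos: [0.5411, -0.3066, 0.1226]
orientation: [-0.541, 0.541, -0.456, 0.456]
wrist_force: [0.1, 0.1, 0.0]
grip_width: 0.965
```

View pics/side6.png

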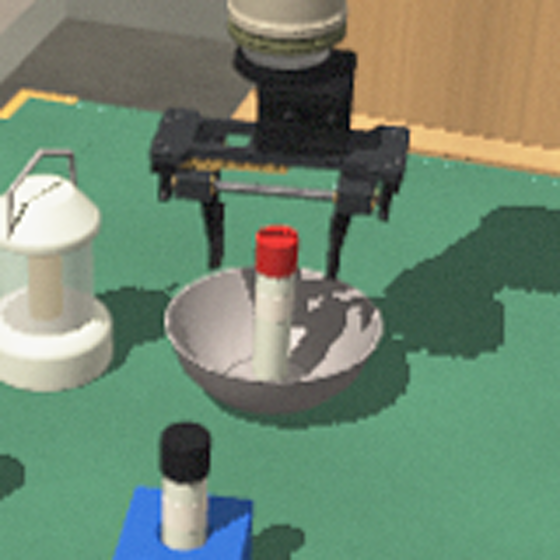

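View pics/top6.png

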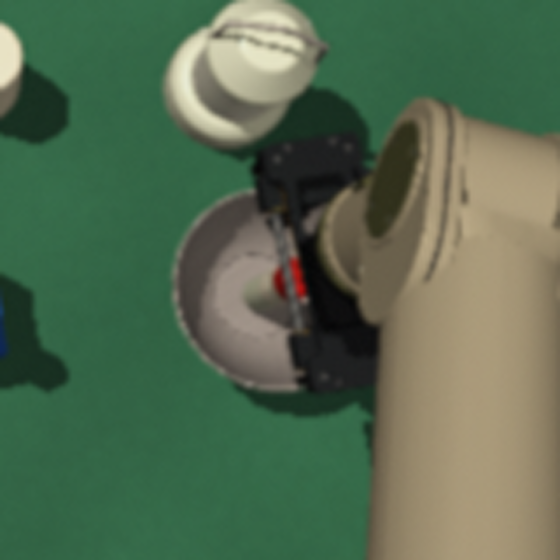

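Red tube stands free and upright in the bowl, clear of both fingers (side zoom 277,250). Next, up and over to the fresh tube.

```bash
python3 go.py 0.5435 0.257 0.2226 1.94
```

```text
dp [-555.1 -100.1   97.5] len 572.4035094603147
jaw angle deg 9.717467293504221
yaw deg (about tool y) 78.56365503812452
[[0.169, 0.0, 0.986], [-0.986, -0.0, 0.169], [0.0, -1.0, 0.0]] q [ 0.9  0.5 -0.5  1.6  0.2  1.2  0.4] t 9.85 p [0.5411, -0.3066, 0.1226] grip 85.9
```

```bash
python3 -m jog '[{"dp":[0,-20,0],"yaw":0,"claw":87},{"dp":[0,-60,0],"yaw":0,"claw":87},{"dp":[0,-110,0],"yaw":0,"claw":87},{"dp":[-30,-150,5],"yaw":-8,"claw":87},{"dp":[-80,-170,14],"yaw":-18,"claw":87},{"dp":[-135,-170,24],"yaw":-28,"claw":87},{"dp":[-190,-170,33],"yaw":-38,"claw":87},{"dp":[-245,-170,43],"yaw":-48,"claw":87},{"dp":[-300,-170,53],"yaw":-58,"claw":87},{"dp":[-355,-170,62],"yaw":-68,"claw":87},{"dp":[-410,-160,72],"yaw":-78,"claw":87},{"dp":[-460,-150,81],"yaw":-88,"claw":87}]' 15; python3 go.py 0.5435 0.257 0.2226 1.94
python3 - <<'E'
from h import *
z=np.load("pics/top0.npz")
p,D=cams.snapshot("side");c=p[140:330,160:350]
cv2.imwrite("pics/side7.png",p[:,:,::-1])
E
```

```text
time_s: 11.35
eef_pos: [0.5431, 0.1625, 0.2741]
orientation: [-0.705, 0.706, 0.05, -0.049]
wrist_force: [0.8, 0.4, -0.7]
grip_width: 0.999
dp [13.5 51.5 93.6] len 107.61511440929407
jaw angle deg 98.05335768700327
yaw deg (about tool y) -13.100454568376433
[[0.99, 0.002, -0.14], [0.14, -0.0, 0.99], [0.002, -1.0, -0.001]] q [ 0.4  0.3 -1.   1.5  0.3  1.4  1.1] t 11.35 p [0.5431, 0.1625, 0.2741] grip 86.9
```

View pics/side7.png

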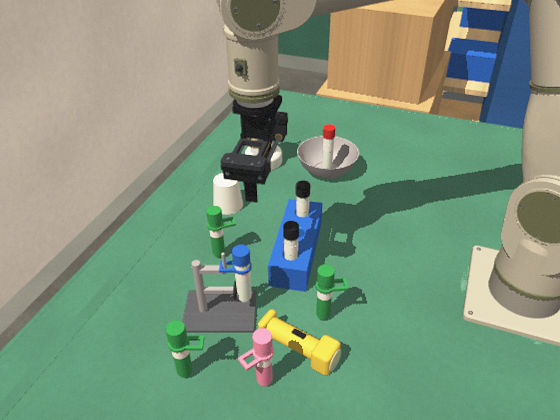

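The red tube still stands in the bowl (329,145) and the scene is unmoved. Next I'll move to a hover over the blue cap.

```bash
python3 -m jog '[{"dp":[7,0,45],"yaw":-7,"claw":87},{"dp":[13,10,85],"yaw":-13,"claw":87},{"dp":[13,25,93],"yaw":-13,"claw":87},{"dp":[13,45,93],"yaw":-13,"claw":87},{"dp":[13,45,93],"yaw":-13,"claw":87}]' 15; python3 go.py 0.5435 0.257 0.157 1.94
python3 - <<'E'
from h import *
p,D=cams.snapshot("side");c=p[140:330,140:330]
cv2.imwrite("pics/side8.png",cv2.resize(c[:,:,::-1],None,fx=3,fy=3,interpolation=cv2.INTER_CUBIC))
E
```

```text
time_s: 12.02
eef_pos: [0.5436, 0.2521, 0.2259]
orientation: [-0.695, 0.696, 0.125, -0.127]
wrist_force: [0.0, -0.2, -0.1]
grip_width: 1.003
dp [ 1.8 68.9  4.8] len 69.11550881450259
jaw angle deg 110.5536475484682
yaw deg (about tool y) -0.6001647069114961
[[0.936, -0.002, -0.351], [0.351, -0.002, 0.936], [-0.003, -1.0, -0.001]] q [ 0.3  0.5 -1.   1.5  0.4  1.4  1.1] t 12.025 p [0.5436, 0.2521, 0.2259] grip 87.3
```

View pics/side8.png

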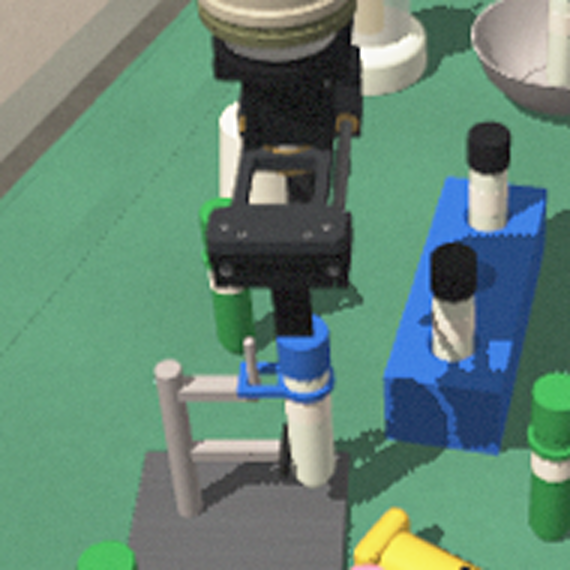

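```bash
python3 - <<'E'
from h import *
f,cx,cy,o,M=cal("side")
def pr(P): c=M.T@(np.array(P)-o); return (f*c[0]/-c[2]+cx-140)*3,(f*-c[1]/-c[2]+cy-140)*3
j=np.array([-.351,.936,0])
t=np.array([.5436,.2521,.218])
print(pr(t+j*.05),pr(t-j*.05),pr([.5435,.257,.18]),pr([.5435,.257,.04]))
E
python3 -m jog '[{"dp":[2,0,3],"yaw":0,"claw":87},{"dp":[2,20,3],"yaw":0,"claw":87},{"dp":[2,45,3],"yaw":0,"claw":87}]' 15; python3 go.py 0.5435 0.257 0.157 1.94
```

```text
(np.float64(293.73579187064473), np.float64(335.10068701412615)) (np.float64(305.89943149764315), np.float64(228.22368753821195)) (np.float64(300.6254650753143), np.float64(329.20114099631627)) (np.float64(312.96548266118884), np.float64(476.7417002446117))
time_s: 12.45
eef_pos: [0.5447, 0.2578, 0.1817]
orientation: [-0.696, 0.696, 0.127, -0.127]
wrist_force: [-0.3, -0.1, 0.4]
grip_width: 1.0
dp [-1.4 24.7 -0.3] len 24.697513584412597
jaw angle deg 110.69318371061671
yaw deg (about tool y) -0.46062854476300047
[[0.935, 0.001, -0.353], [0.353, 0.0, 0.935], [0.001, -1.0, -0.0]] q [ 0.2  0.5 -1.   1.6  0.4  1.3  1.1] t 12.45 p [0.5447, 0.2578, 0.1817] grip 87.0
```

```bash
python3 -m jog '[{"dp":[0,12,0],"yaw":0,"claw":87},{"dp":[0,24,0],"yaw":0,"claw":87},{"dp":[0,24,0],"yaw":0,"claw":60},{"dp":[0,24,0],"yaw":0,"claw":20},{"dp":[0,24,0],"yaw":0,"claw":20},{"dp":[0,24,0],"yaw":0,"claw":20},{"dp":[0,24,0],"yaw":0,"claw":20},{"dp":[0,24,0],"yaw":0,"claw":20},{"dp":[0,24,0],"yaw":0,"claw":20}]' 8; python3 -m jog '[{"dp":[0,0,0],"yaw":0,"claw":20},{"dp":[0,0,0],"yaw":0,"claw":20}]' 8
python3 go.py 0.5435 0.257 0.157 1.94
python3 - <<'E'
from h import *
for n in("side","top"):
    p,D=cams.snapshot(n);c=p[170:330,160:320] if n=="side" else p[150:310,120:280]
    cv2.imwrite(f"pics/{n}9.png",cv2.resize(c[:,:,::-1],None,fx=3.5,fy=3.5,interpolation=cv2.INTER_CUBIC))
E
```

```text
time_s: 13.58
eef_pos: [0.5445, 0.2579, 0.1586]
orientation: [-0.696, 0.696, 0.127, -0.127]
wrist_force: [1.0, -0.4, -0.1]
grip_width: 0.383
time_s: 13.82
eef_pos: [0.5445, 0.2579, 0.1586]
orientation: [-0.696, 0.696, 0.127, -0.127]
wrist_force: [0.3, -0.4, 1.0]
grip_width: 0.388
dp [-1.2  1.6 -0.5] len 2.059565924771345
jaw angle deg 110.71536562733915
yaw deg (about tool y) -0.43844662804055706
[[0.935, 0.0, -0.354], [0.354, -0.0, 0.935], [0.0, -1.0, -0.0]] q [ 0.2  0.5 -1.   1.6  0.4  1.3  1.1] t 13.825 p [0.5445, 0.2579, 0.1586] grip 33.7
```

View pics/side9.png

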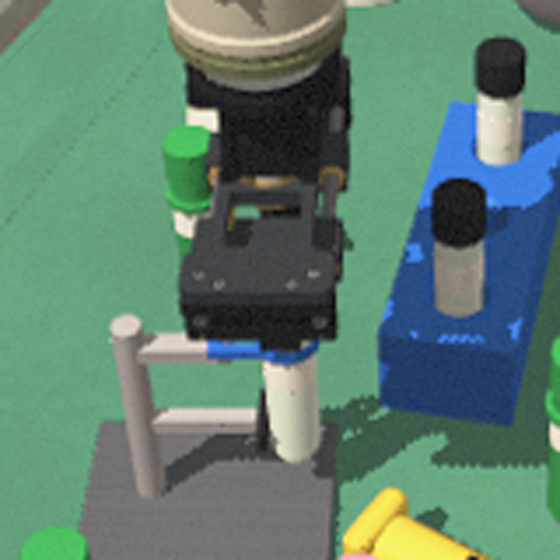

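The jaws hold the cap (33.7 mm) and the eye still rests on the arm. I'll firm up the grip and lift straight up.

```bash
python3 -m jog '[{"dp":[0,0,0],"yaw":0,"claw":20},{"dp":[0,-3,0],"yaw":0,"claw":20},{"dp":[0,-8,0],"yaw":0,"claw":20}]' 20;  python3 -m jog '[{"dp":[0,-8,0],"yaw":0,"claw":20},{"dp":[0,-16,0],"yaw":0,"claw":20},{"dp":[0,-24,0],"yaw":0,"claw":20},{"dp":[0,-32,0],"yaw":0,"claw":20},{"dp":[0,-40,0],"yaw":0,"claw":20},{"dp":[0,-48,0],"yaw":0,"claw":20},{"dp":[0,-55,0],"yaw":0,"claw":20},{"dp":[0,-55,0],"yaw":0,"claw":20}]' 20
python3 go.py 0.5435 0.257 0.157 1.94
python3 - <<'E'
from h import *
for n in("side","top"):
    p,D=cams.snapshot(n);c=p[170:330,160:320] if n=="side" else p[150:310,120:280]
    cv2.imwrite(f"pics/{n}10.png",cv2.resize(c[:,:,::-1],None,fx=3.5,fy=3.5,interpolation=cv2.INTER_CUBIC))
E
```

```text
time_s: 14.3
eef_pos: [0.5445, 0.2578, 0.1666]
orientation: [-0.696, 0.696, 0.127, -0.127]
wrist_force: [0.2, 0.8, -1.4]
grip_width: 0.386
time_s: 15.3
eef_pos: [0.5446, 0.2581, 0.2221]
orientation: [0.696, -0.696, -0.127, 0.127]
wrist_force: [0.4, -0.1, -1.6]
grip_width: 0.388
dp [-1.5 65.1 -0.6] len 65.14989618098647
jaw angle deg 110.71953121202374
yaw deg (about tool y) -0.4342810433559654
[[0.935, 0.001, -0.354], [0.354, 0.0, 0.935], [0.001, -1.0, -0.0]] q [ 0.2  0.5 -1.   1.5  0.4  1.4  1.1] t 15.3 p [0.5446, 0.2581, 0.2221] grip 33.7
```

View pics/side10.png

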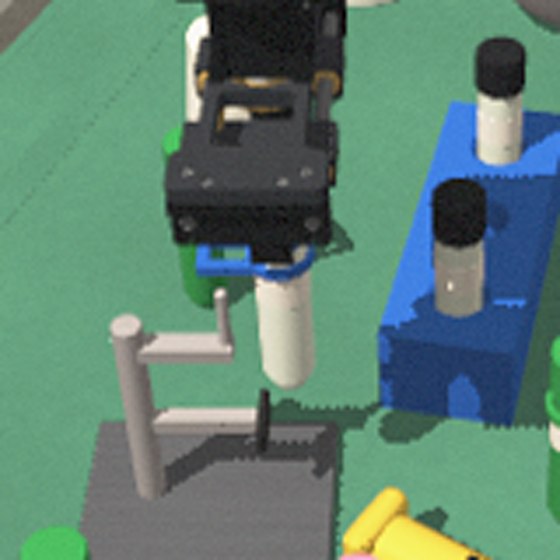

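The eye is now well above the hook tip (zoom: eye y≈260, tip y≈293) and free of it. I'll lift further, then draw it away along the stand's -x.

```bash
python3 -m jog '[{"dp":[0,-20,0],"yaw":0,"claw":20},{"dp":[0,-45,0],"yaw":0,"claw":20},{"dp":[0,-70,0],"yaw":0,"claw":20},{"dp":[-20,-80,0],"yaw":0,"claw":20},{"dp":[-50,-80,0],"yaw":0,"claw":20},{"dp":[-85,-80,0],"yaw":0,"claw":20},{"dp":[-115,-80,0],"yaw":0,"claw":20},{"dp":[-115,-80,0],"yaw":0,"claw":20}]' 20
python3 go.py 0.5046 0.049 0.29 0.169
python3 - <<'E'
from h import *
for n in("side","top"):
    p,D=cams.snapshot(n);np.savez(f"pics/{n}11.npz",p=p,d=D)
    cv2.imwrite(f"pics/{n}11.png",p[:,:,::-1])
E
```

```text
time_s: 16.4
eef_pos: [0.4358, 0.2172, 0.3029]
orientation: [-0.694, 0.697, 0.128, -0.126]
wrist_force: [0.8, -0.4, -0.7]
grip_width: 0.389
dp [   4.8   13.6 -181.6] len 182.13698205351446
jaw angle deg 110.72410474552471
yaw deg (about tool y) -78.95888199218619
[[0.935, 0.003, -0.354], [0.354, -0.003, 0.935], [0.002, -1.0, -0.004]] q [ 0.6  0.1 -1.2  1.7  0.1  1.5  1.3] t 16.4 p [0.4358, 0.2172, 0.3029] grip 33.8
```

View pics/side11.png

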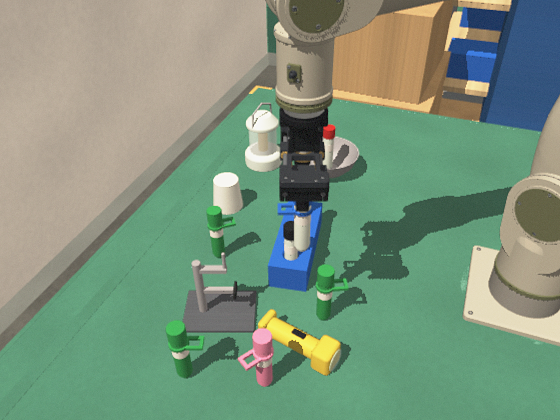

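View pics/top11.png

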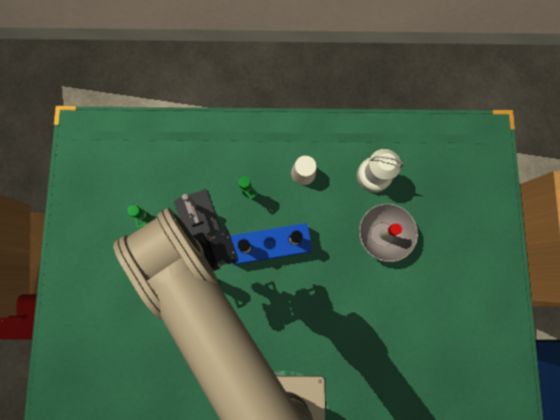

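The tube is away from the stand and the hook is empty. The top view shows the empty hole near (270,243). I'll measure it and the tube's position relative to the TCP.

Run:
```python
from h import *
np.set_printoptions(precision=4,suppress=True)
z=np.load("pics/top11.npz");p,D=z["p"],z["d"]
vv,uu=np.indices(D.shape);o,d=ray("top",uu,vv);W=o+d*D[...,None]
hsv=cv2.cvtColor(p,cv2.COLOR_RGB2HSV)
sub=hsv[234:254,258:282,2]
print(sub[::1,::1])
dz=(W[234:254,258:282,2]*1000).astype(int);print(dz)
c=p[220:270,225:320];cv2.imwrite("pics/hole.png",cv2.resize(c[:,:,::-1],None,fx=8,fy=8,interpolation=cv2.INTER_CUBIC))
```

```text
[[175 175 175 176 174 175 175 175 175 175 175 175 175 176 175 175 175 175
  174 175 175 174 175 174]
 [175 175 175 174 175 175 175 175 176 175 174 173 172 173 174 175 175 175
  174 174 174 174 174 174]
 [174 174 175 175 175 175 175 174 170 164 157 154 154 157 166 172 174 174
  174 174 174 174 174 174]
 [175 175 176 175 175 175 173 164 149 135 123 117 119 126 140 156 168 172
  174 174 174 174 174 174]
 [175 175 175 175 176 174 164 142 118  98  88  81  81  86  98 125 152 167
  173 174 174 173 174 174]
 [175 175 175 175 175 168 146 112  89  78  74  72  73  69  70  90 126 157
  172 174 174 174 173 174]
 [176 175 175 176 174 160 124  91  78  77  80  80  81  78  73  73  99 141
  167 174 175 174 174 173]
 [176 176 176 176 173 151 105  79  79  83  85  86  85  84  81  74  84 125
  162 174 175 175 175 174]
 [176 176 176 176 169 142  97  79  83  85  86  87  86  86  85  81  83 117
  158 173 175 175 175 175]
 [176 176 176 175 169 141  98  82  85  86  85  86  85  85  85  83  84 116
  158 173 175 175 175 175]
 [176 176 176 176 172 149 108  87  86  86  85  85  85  86  85  85  87 119
  159 173 175 17
[... 2721 characters left out ...]
1   61    8    5    7
    59   64   66   66   63   69   58   63   64   61]
 [  63   65   64   60   66   63   67   66   65   70   63   65   67   63
    67   66   62   60   66   63   62   66   64   65]
 [  67   62   67   63   66   62   61   66   63   67   66   68   61   64
    61   60   61   67   65   64   66   63   64   64]
 [  67   62   65   62   64   65   70   59   61   62   63   60   65   68
    59   68   63   67   65   63   64   65   62   65]
 [  64   67   63   67   63   57   62   62   63   68   63   63   61   65
    67   62   67   64   65   67   66   64   62   63]
 [  63   60   64   62   66   63   56   67   64   63   66   64   65   67
    68   67   70   62   64   65   65   64   56   65]]
```

View pics/hole.png

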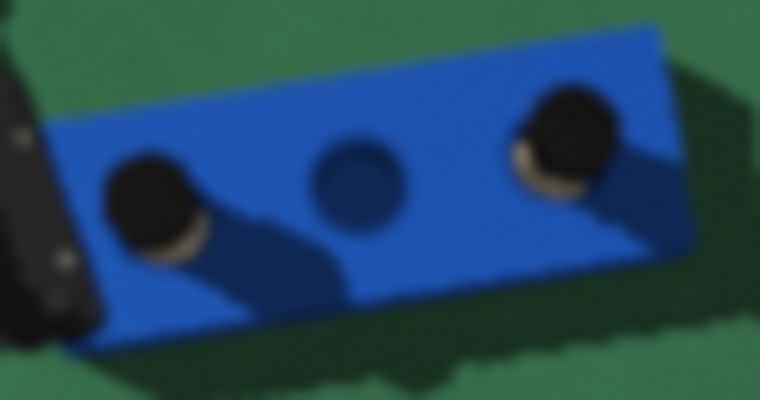

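Run:
```python
from h import *
print(plane("top",269.3,242.7,.065))
# rack yaw from top-face near edge: zoom corners
a=plane("top",225+50/8,220+122/8,.065);b=plane("top",225+655/8,220+28/8,.065);v=a-b;print(a,b,"yaw",np.arctan2(-v[0],v[1]))
# tube in side view: white body edges
z=np.load("pics/side11.npz");p,D=z["p"],z["d"];vv,uu=np.indices(D.shape);o,d=ray("side",uu,vv);W=o+d*D[...,None]
s=telemetry.sense()["eef_pos"];print(s)
m=(abs(W[...,0]-s[0])<.06)&(abs(W[...,1]-s[1])<.06)&(W[...,2]>.18)&(W[...,2]<.27)&(D>0)
hsv=cv2.cvtColor(p,cv2.COLOR_RGB2HSV);m&=(hsv[...,1]<90)
P=W[m];print(m.sum(),P.mean(0),P.min(0),P.max(0))
# fit circle radius 15 per heights: centre = along camera-facing; LSQ
from scipy.optimize import least_squares
def f(q): 
    c=q[:2]+np.outer(P[:,2]-.22,q[2:]); return np.linalg.norm(P[:,:2]-c,axis=1)-.015
r=least_squares(f,[s[0],s[1],0,0],loss="soft_l1",f_scale=.002);print("axis at z=.22",r.x, "rms",np.sqrt((r.fun**2).mean()))
m2=(abs(W[...,0]-s[0])<.04)&(abs(W[...,1]-s[1])<.04)&(W[...,2]>.14)&(W[...,2]<.27)&(hsv[...,1]<90);print("foot z",np.percentile(W[m2][:,2],1))
```

```text
[0.50660747 0.05025449 0.065     ]
[0.52802031 0.16416517 0.065     ] [ 0.5653359 -0.0623111  0.065    ] yaw 0.16329882615841693
[0.4373774  0.21715698 0.30254816]
505 [0.43093423 0.22784123 0.23243165] [0.41927607 0.21319182 0.18365064] [0.44656339 0.23394799 0.26946646]
axis at z=.22 [ 0.43527816  0.21643628 -0.00978117  0.0100409 ] rms 0.0011261191497992922
foot z 0.19089454626336977
```

Hole, cap midpoint and red-grasp estimates agree within about 2 mm, so I'll use (0.5056, 0.0495). The tube axis is within about 2 mm of the TCP. Now I'll turn and move over the hole at height.

```bash
python3 go.py 0.5058 0.0483 0.30 0.166; python3 -m jog '[{"dp":[0,0,-10],"yaw":8,"claw":20},{"dp":[1,0,-28],"yaw":18,"claw":20},{"dp":[2,0,-48],"yaw":28,"claw":20},{"dp":[3,0,-68],"yaw":38,"claw":20},{"dp":[4,0,-88],"yaw":48,"claw":20},{"dp":[5,0,-108],"yaw":58,"claw":20},{"dp":[5,0,-128],"yaw":68,"claw":20},{"dp":[5,0,-148],"yaw":78,"claw":20},{"dp":[5,0,-168],"yaw":88,"claw":20},{"dp":[5,0,-178],"yaw":97,"claw":20},{"dp":[5,0,-182],"yaw":101,"claw":20},{"dp":[5,0,-182],"yaw":101,"claw":20}]' 20; python3 go.py 0.5058 0.0483 0.20 0.166
python3 - <<'E'
from h import *
for n in("side","top"):
    p,D=cams.snapshot(n);np.savez(f"pics/{n}12.npz",p=p,d=D)
    c=p[100:300,200:400]
    cv2.imwrite(f"pics/{n}12.png",cv2.resize(c[:,:,::-1],None,fx=3,fy=3,interpolation=cv2.INTER_CUBIC))
E
```

```text
dp [   4.4    2.8 -182.1] len 182.21093127085769
jaw angle deg 110.68602465037264
yaw deg (about tool y) -78.825074748799
[[0.936, 0.002, -0.353], [0.353, -0.001, 0.936], [0.002, -1.0, -0.001]] q [ 0.6  0.1 -1.2  1.6  0.1  1.5  1.3] t 16.5 p [0.4374, 0.2172, 0.3025] grip 33.5
time_s: 18.0
eef_pos: [0.5066, 0.0488, 0.3014]
orientation: [0.541, -0.541, 0.456, -0.455]
wrist_force: [0.6, -0.8, -1.4]
grip_width: 0.382
dp [  0.5 101.4  -0.8] len 101.37513689563025
jaw angle deg 9.750626790065494
yaw deg (about tool y) 0.23952739089383207
[[0.169, -0.001, 0.986], [-0.986, 0.001, 0.169], [-0.001, -1.0, -0.001]] q [ 0.6  0.1 -0.9  1.6  0.1  1.5 -0.1] t 18.0 p [0.5066, 0.0488, 0.3014] grip 33.2
```

View pics/side12.png

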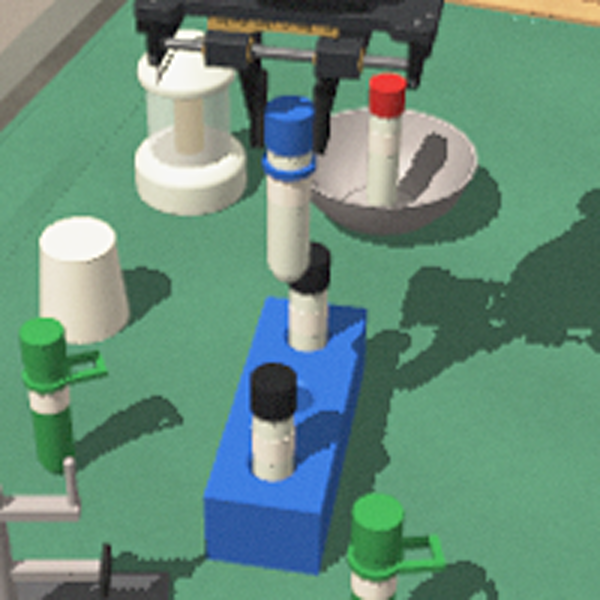

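The blue-capped tube hangs upright over the rack with its foot clear of the black caps. I'll compare its axis with the two black tubes in the same view, so any camera bias cancels.

Run:
```python
from h import *
from scipy.optimize import least_squares
z=np.load("pics/side12.npz");p,D=z["p"],z["d"];vv,uu=np.indices(D.shape);o,d=ray("side",uu,vv);W=o+d*D[...,None]
hsv=cv2.cvtColor(p,cv2.COLOR_RGB2HSV)
R_=[]
for nm,c,z0,z1 in(("fresh",(.5055,.049),.205,.27),("b0",(.517,-.0245),.07,.116),("b2",(.492,.122),.07,.116)):
    m=(abs(W[...,0]-c[0])<.03)&(abs(W[...,1]-c[1])<.03)&(W[...,2]>z0)&(W[...,2]<z1)&(hsv[...,1]<90)
    P=W[m]
    r=least_squares(lambda q:np.linalg.norm(P[:,:2]-q[:2]-np.outer(P[:,2]-(z0+z1)/2,q[2:]),axis=1)-.015,[*c,0,0],loss="soft_l1",f_scale=.002)
    print(nm,m.sum(),r.x.round(4),np.sqrt((r.fun**2).mean()));R_.append(r.x)
print("mid",(R_[1]+R_[2])[:2]/2,"fresh-mid",R_[0][:2]-(R_[1]+R_[2])[:2]/2)
```

```text
fresh 355 [ 0.5072  0.0503 -0.004   0.0063] 0.0013049462302615546
b0 193 [ 0.5174 -0.026   0.0114 -0.0115] 0.0014348560499218357
b2 217 [ 4.917e-01  1.217e-01 -1.580e-02  2.000e-04] 0.001158467683895771
mid [0.50455242 0.04783969] fresh-mid [0.00263419 0.00248306]
```

```bash
python3 -m jog '[{"dp":[1,15,-1],"yaw":0,"claw":20},{"dp":[1,40,-1],"yaw":0,"claw":20},{"dp":[1,70,-1],"yaw":0,"claw":20},{"dp":[1,95,-1],"yaw":0,"claw":20},{"dp":[1,104,-1],"yaw":0,"claw":20},{"dp":[1,104,-1],"yaw":0,"claw":20},{"dp":[1,104,-1],"yaw":0,"claw":20}]' 20; python3 go.py 0.5058 0.0485 0.1266 0.166
python3 - <<'E'
from h import *
for n in("side","top"):
    p,D=cams.snapshot(n)
    c=p[150:290,230:370]
    cv2.imwrite(f"pics/{n}13.png",cv2.resize(c[:,:,::-1],None,fx=4,fy=4,interpolation=cv2.INTER_CUBIC))
E
```

```text
time_s: 18.98
eef_pos: [0.5056, 0.0477, 0.1984]
orientation: [0.541, -0.54, 0.455, -0.456]
wrist_force: [0.1, 0.3, -0.9]
grip_width: 0.382
dp [-0.7 71.8  0.2] len 71.8050832719219
jaw angle deg 9.729067230782755
yaw deg (about tool y) 0.2179678316110842
[[0.169, 0.001, 0.986], [-0.986, -0.0, 0.169], [0.0, -1.0, 0.001]] q [ 0.6  0.2 -0.9  1.8  0.2  1.3 -0.1] t 18.975 p [0.5056, 0.0477, 0.1984] grip 33.2
```

View pics/side13.png

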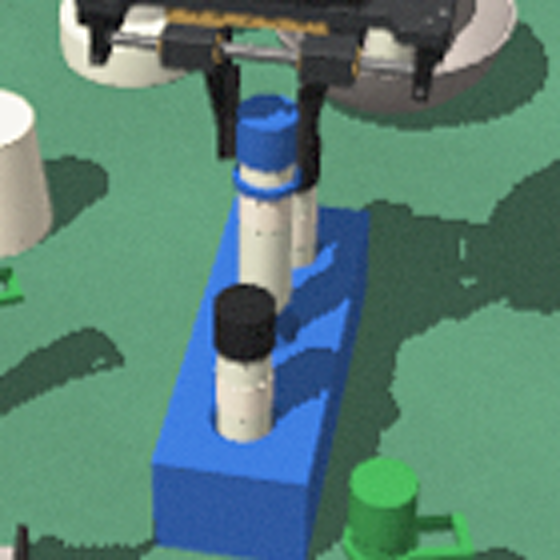

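View pics/top13.png

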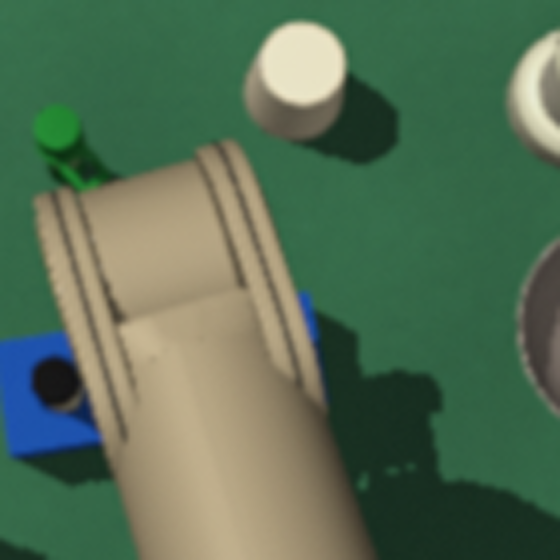

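The tube stands on the row line over the middle hole (side zoom 262,240); the arm hides it from the top. I'll go in gently in stages, watching the force.

```bash
python3 -m jog '[{"dp":[0,8,0],"yaw":0,"claw":20},{"dp":[0,14,0],"yaw":0,"claw":20},{"dp":[0,20,0],"yaw":0,"claw":20},{"dp":[0,20,0],"yaw":0,"claw":20}]' 20;python3 -m jog '[{"dp":[0,4,0],"yaw":0,"claw":20},{"dp":[0,8,0],"yaw":0,"claw":20},{"dp":[0,8,0],"yaw":0,"claw":20}]' 20
```

```text
time_s: 19.58
eef_pos: [0.5048, 0.0475, 0.1769]
orientation: [-0.54, 0.541, -0.456, 0.456]
wrist_force: [0.4, 0.2, -1.9]
grip_width: 0.387
time_s: 19.95
eef_pos: [0.5049, 0.0476, 0.1692]
orientation: [-0.54, 0.541, -0.456, 0.456]
wrist_force: [-0.2, -0.4, -0.5]
grip_width: 0.386
```

```bash
python3 -m jog '[{"dp":[0,4,0],"yaw":0,"claw":20},{"dp":[0,8,0],"yaw":0,"claw":20},{"dp":[0,12,0],"yaw":0,"claw":20},{"dp":[0,12,0],"yaw":0,"claw":20}]' 20;python3 go.py 0.5058 0.0485 0.1266 0.166
```

```text
time_s: 20.45
eef_pos: [0.5049, 0.0476, 0.1572]
orientation: [-0.54, 0.541, -0.456, 0.456]
wrist_force: [0.3, 0.4, -1.7]
grip_width: 0.385
dp [-0.8 30.6  1. ] len 30.609750715694275
jaw angle deg 9.721065096052964
yaw deg (about tool y) 0.20996569688129965
[[0.169, -0.001, 0.986], [-0.986, -0.0, 0.169], [-0.0, -1.0, -0.001]] q [ 0.6  0.2 -0.9  1.8  0.2  1.2 -0.2] t 20.45 p [0.5049, 0.0476, 0.1572] grip 33.5
```

No resistance with 26 mm in. Continuing down.

```bash
python3 -m jog '[{"dp":[0,6,0],"yaw":0,"claw":20},{"dp":[0,12,0],"yaw":0,"claw":20},{"dp":[0,18,0],"yaw":0,"claw":20},{"dp":[0,18,0],"yaw":0,"claw":20}]' 20;python3 -m jog '[{"dp":[0,3,0],"yaw":0,"claw":20},{"dp":[0,6,0],"yaw":0,"claw":20},{"dp":[0,9,0],"yaw":0,"claw":20},{"dp":[0,9,0],"yaw":0,"claw":20}]' 20
```

```text
time_s: 20.95
eef_pos: [0.5048, 0.0476, 0.139]
orientation: [-0.54, 0.541, -0.456, 0.456]
wrist_force: [0.0, -0.3, -1.3]
grip_width: 0.387
time_s: 21.45
eef_pos: [0.505, 0.0476, 0.1303]
orientation: [-0.54, 0.541, -0.456, 0.456]
wrist_force: [-0.9, 0.7, -0.9]
grip_width: 0.382
```

```bash
python3 -m jog '[{"dp":[0,2,0],"yaw":0,"claw":20},{"dp":[0,3,0],"yaw":0,"claw":20},{"dp":[0,3,0],"yaw":0,"claw":20}]' 20;python3 -m jog '[{"dp":[0,1,0],"yaw":0,"claw":20},{"dp":[0,1,0],"yaw":0,"claw":20}]' 20;python3 -m jog '[{"dp":[0,1,0],"yaw":0,"claw":20},{"dp":[0,1,0],"yaw":0,"claw":20}]' 20
```

```text
time_s: 21.82
eef_pos: [0.5051, 0.0476, 0.1275]
orientation: [-0.541, 0.541, -0.456, 0.456]
wrist_force: [-0.3, 0.0, -1.1]
grip_width: 0.386
time_s: 22.08
eef_pos: [0.5052, 0.0476, 0.1266]
orientation: [0.541, -0.541, 0.456, -0.456]
wrist_force: [-0.5, -0.5, -0.9]
grip_width: 0.385
time_s: 22.32
eef_pos: [0.5056, 0.0477, 0.1264]
orientation: [0.541, -0.54, 0.456, -0.456]
wrist_force: [-2.0, 0.3, 8.2]
grip_width: 0.385
```

It bottomed at TCP z 0.1265, as predicted. I'll release, check, then rise.

```bash
python3 -m jog '[{"dp":[0,-1,0],"yaw":0,"claw":20},{"dp":[0,-1,0],"yaw":0,"claw":37},{"dp":[0,-1,0],"yaw":0,"claw":45},{"dp":[0,-1,0],"yaw":0,"claw":60},{"dp":[0,-1,0],"yaw":0,"claw":80},{"dp":[0,-1,0],"yaw":0,"claw":80},{"dp":[0,-1,0],"yaw":0,"claw":80},{"dp":[0,-1,0],"yaw":0,"claw":80}]' 3;python3 -m jog '[{"dp":[0,-10,0],"yaw":0,"claw":80},{"dp":[0,-40,0],"yaw":0,"claw":80},{"dp":[0,-90,0],"yaw":0,"claw":80},{"dp":[0,-150,0],"yaw":0,"claw":80},{"dp":[40,-170,-40],"yaw":0,"claw":80},{"dp":[80,-170,-80],"yaw":0,"claw":80},{"dp":[120,-170,-90],"yaw":0,"claw":80},{"dp":[170,-170,-90],"yaw":0,"claw":80},{"dp":[220,-170,-90],"yaw":0,"claw":80},{"dp":[260,-170,-90],"yaw":0,"claw":80},{"dp":[260,-170,-90],"yaw":0,"claw":80}]'
python3 - <<'E'
from h import *
for n in("side","top"):
    p,D=cams.snapshot(n);np.savez(f"pics/{n}14.npz",p=p,d=D)
    cv2.imwrite(f"pics/{n}14.png",p[:,:,::-1])
E
```

```text
time_s: 23.32
eef_pos: [0.5052, 0.0476, 0.1266]
orientation: [0.541, -0.541, 0.456, -0.456]
wrist_force: [0.2, -0.5, 0.4]
grip_width: 0.903
time_s: 24.7
eef_pos: [0.4598, -0.2267, 0.2964]
orientation: [0.54, -0.539, 0.457, -0.457]
wrist_force: [1.1, 0.4, -0.2]
grip_width: 0.921
```

View pics/side14.png

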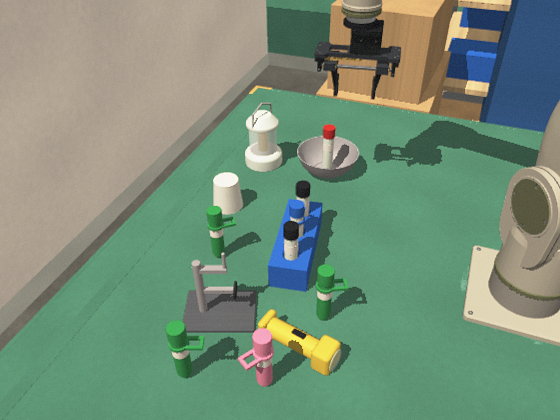

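View pics/top14.png

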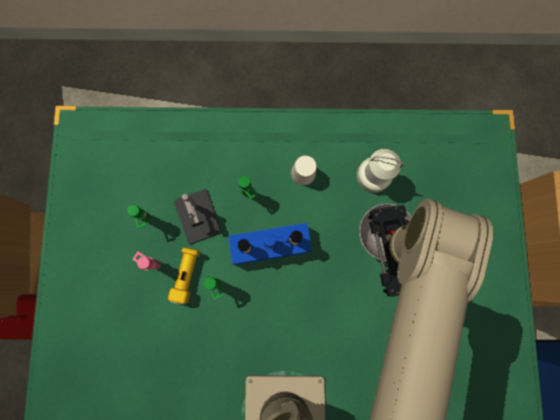

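The blue cap (296,210) sits level with the black caps, the red tube stands in the bowl (329,145), and the bystanders look unmoved. Last, a numeric check.

```bash
python3 - <<'E'
from h import *
np.set_printoptions(precision=4,suppress=True)
for n in("side","top"):
    z=np.load(f"pics/{n}14.npz");z0=np.load(f"pics/{n}0.npz")
    p,D=z["p"],z["d"];vv,uu=np.indices(D.shape);o,d=ray(n,uu,vv);W=o+d*D[...,None];W0=o+d*z0["d"][...,None]
    for nm,c in(("fresh",(.5055,.049)),("b0",(.517,-.0245)),("b2",(.492,.122)),("red",(.541,-.307))):
        m=(np.hypot(W[...,0]-c[0],W[...,1]-c[1])<.03)&(W[...,2]>.1)&(W[...,2]<.2);P=W[m]
        if len(P)<5: continue
        t=P[P[:,2]>np.percentile(P[:,2],95)-.006];print(n,nm,t.mean(0))
    for nm,c,r in(("cup",(.735,-.057),.06),("lantern",(.73,-.285),.07),("torch",(.39,.31),.12)):
        f=lambda W:W[(np.hypot(W[...,0]-c[0],W[...,1]-c[1])<r)&(W[...,2]>.02)].mean(0)
        print(n,nm,f(W)-f(W0))
E
python3 -m jog '[{"dp":[0,0,0],"yaw":0,"claw":80},{"dp":[0,0,0],"yaw":0,"claw":80},{"dp":[0,0,0],"yaw":0,"claw":80}]'
```

```text
side fresh [0.5046 0.0517 0.1476]
side b0 [ 0.5163 -0.0228  0.1479]
side b2 [0.4912 0.1244 0.1479]
side red [ 0.5391 -0.3022  0.1438]
side cup [ 0. -0.  0.]
side lantern [-0.0001 -0.     -0.0003]
side torch [-0.0001 -0.0001 -0.0002]
top fresh [0.5072 0.0498 0.1475]
top b0 [ 0.519  -0.0257  0.1478]
top b2 [0.494  0.122  0.1482]
top red [ 0.5347 -0.2964  0.1442]
top cup [-0.0001  0.0001 -0.0001]
top lantern [-0.0001 -0.0001 -0.0001]
top torch [ 0.0002 -0.0003 -0.0002]
time_s: 25.18
eef_pos: [0.4603, -0.2234, 0.2968]
orientation: [-0.541, 0.541, -0.455, 0.456]
wrist_force: [-0.1, 0.0, 0.5]
grip_width: 0.916
```

All the checks agree, so I'm handing it in.

```bash
python3 -c "
from bench import env
print(env.job_done())"
```

```text
the job is handed in; nothing more can be done
None
```

I handed the job in at about 25 s of the 66 s allowed; it reported no verdict. The red-capped tube is standing in the bowl, and the blue-capped tube is seated in the emptied middle hole of the rack.

- **Red tube:** I drew it out by its cap, lowered it until it touched the bowl floor and released it. It still stands upright near the bowl's centre, with its cap top at about 144 mm.
- **Blue tube:** I lifted it about 63 mm straight up, so the eye was clear of the hook tip. I then drew it away along the stand's -x and lowered it into the hole with no resistance until it met the floor (about 8 N). After release its cap top read 147.5 mm; fully seated should be 148 mm.
- **Everything else:** The black-capped tubes' tops read about 148 mm, the same as at the start. The cup, lantern and torch moved less than 0.5 mm in the images. The arm ended clear of everything, with the gripper open.
- **Disagreement:** My estimates of the hole centre differed by 2–3 mm between methods, so I aimed between them. The side and top views of the seated tube also differ by up to 3 mm, which is close to the roughly 2 mm calibration error.

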